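Mirror the marked file on the chess lesson board

TASK

The maple draughts disc lying alone at the near edge of the lesson board marks the file to be filled. From the sloping tote take the pale piece of the same kind as the dark piece at the far end of that file, and set it down gently, without dropping it, upright in the middle of that file's near-edge square. Take no other piece out, and leave everything else, the disc included, standing where it is.

Things in the scene. Friction and masses are not known exactly. Their poses are not given: they have to be found in the camera images.
- board: Fixed lesson board 250 (x) x 195 (y) x 12 mm, 3 files by 4 ranks of 55 mm squares. Origin: centre of underside; x runs along the files, away from the robot's edge. File a is at y = +55 mm, b 0, c -55; near rank at x = -82.5 (starts empty), far at +82.5. The near rank is a rigid strip on shims: its top stands 3 to 25 mm above the other squares (z = 12), how much is not measured: feel for it.
- tote: Wooden tote, fixed, 268 mm wide along its y, origin: centre of underside. Its low front (-x) faces left and away from the robot. Three compartments at y = -85, 0, +85 mm (contents vary). Its floor slopes 35 degrees: floor normal (-0.574, 0, 0.819) in its frame. Front wall (the feet rest against it) and end walls rise 32 mm square to the floor, dividers 12.
- rail_mid (a point): Middle of the tote's fixed brass carrying rail, 10 mm thick, along the tote's y over the pieces: from the pieces' foot centres 130 mm out along the floor normal and 76 mm up the slope, 178 mm above the table. It bars the gripper from coming straight down; tilted with the pieces, fingers closing along the tote's y, the gripper has free room.
- marker: Loose maple draughts disc 32 mm across, 9 mm thick, lying alone on the table in front of the board's near edge, about 155 mm from the board's centre towards -x of the board, on the line of one file. Origin: centre of its underside. It marks the file to fill and stays there.
- far_king: Dark (ebonised) piece standing upright on one square of the board's far rank; which file varies. Origin: centre of its underside, z up its axis. King: 95 mm tall; foot 36 mm across, 12 high; tapering stem to 50 mm, collar 29 mm across at 50-54, round head 23-25 mm across at 54-78 (grip at about 66), small cross on top. 60 g.
- far_rook: Dark (ebonised) piece standing upright on one square of the board's far rank; which file varies. Origin: centre of its underside, z up its axis. Rook: 56 mm tall; foot 36 mm across, 12 high; stem 25-28 mm across to 38 mm, flat-topped notched drum 32 mm across at 38-52 (grip at about 44). 45 g.
- far_bishop: Dark (ebonised) piece standing upright on one square of the board's far rank; which file varies. Origin: centre of its underside, z up its axis. Bishop: 75 mm tall; foot 36 mm across, 12 high; tapering stem to 42 mm, collar 27 mm across at 42-46, round head 23 mm across at 46-60 (grip at about 54), then a point with a tiny ball. 45 g.
- spare_king: Pale piece in one compartment of the tote, leaning 35 degrees, square to its floor. Origin: centre of its underside, z up its axis. Weighted foot; any yaw will do. King: 95 mm tall; foot 36 mm across, 12 high; tapering stem to 50 mm, collar 29 mm across at 50-54, round head 23-25 mm across at 54-78 (grip at about 66), small cross on top. 60 g.
- spare_rook: Pale piece in one compartment of the tote, leaning 35 degrees, square to its floor. Origin: centre of its underside, z up its axis. Weighted foot; any yaw will do. Rook: 56 mm tall; foot 36 mm across, 12 high; stem 25-28 mm across to 38 mm, flat-topped notched drum 32 mm across at 38-52 (grip at about 44). 45 g.
- spare_bishop: Pale piece in one compartment of the tote, leaning 35 degrees, square to its floor. Origin: centre of its underside, z up its axis. Weighted foot; any yaw will do. Bishop: 75 mm tall; foot 36 mm across, 12 high; tapering stem to 42 mm, collar 27 mm across at 42-46, round head 23 mm across at 46-60 (grip at about 54), then a point with a tiny ball. 45 g.
- near_a (a point): Centre of the near-rank square of file a (board y = +55 mm), given at the height of the other squares (12 mm over the table); the shimmed near rank's real top lies 3 to 25 mm above this point, by an amount that varies and is not measured.
- near_b (a point): Centre of the near-rank square of file b (board y = 0 mm), given at the height of the other squares (12 mm over the table); the shimmed near rank's real top lies 3 to 25 mm above this point, by an amount that varies and is not measured.
- near_c (a point): Centre of the near-rank square of file c (board y = -55 mm), given at the height of the other squares (12 mm over the table); the shimmed near rank's real top lies 3 to 25 mm above this point, by an amount that varies and is not measured.
- bell: Loose chrome desk bell 80 mm across, 52 mm tall, beyond the board and tote. Origin: centre of its underside. Bystander.
- mug: Loose cream porcelain mug 80 mm across, 92 mm tall, beyond the board and tote. Origin: centre of its underside. Bystander.
- disc2: Top disc of a loose stack of three draughts discs (each 32 mm across, 9 mm thick) beyond the board and tote. Origin: centre of its underside, 18 mm above the table. Bystander.
- piece_box: Fixed closed walnut piece box 244 x 164 x 88 mm with a brass hook latch, to the right of the board. Origin: centre of its underside. Bystander.
Not all that is in view belongs to the job. What is shaped like the far_rook but orange or purple is not meant. What is shaped like the spare_king but red is not meant.

How it is judged:
On the way, in this order (a step that is already met when the one before it is completed fails the run):
1. the piece matching the dark one in the marked file is held by the fingers, lifted clear of its compartment (((y of marker in the frame of board between 0.0275 and 0.0825 m and y of far_king in the frame of board between 0.0275 and 0.0825 m and distance of spare_king from where it was at the start of the episode above 0.05 m and contact force between spare_king and the fingers above 0.3 N and contact force between spare_king and tote below 0.1 N) or (y of marker in the frame of board between 0.0275 and 0.0825 m and y of far_rook in the frame of board between 0.0275 and 0.0825 m and distance of spare_rook from where it was at the start of the episode above 0.05 m and contact force between spare_rook and the fingers above 0.3 N and contact force between spare_rook and tote below 0.1 N) or (y of marker in the frame of board between 0.0275 and 0.0825 m and y of far_bishop in the frame of board between 0.0275 and 0.0825 m and distance of spare_bishop from where it was at the start of the episode above 0.05 m and contact force between spare_bishop and the fingers above 0.3 N and contact force between spare_bishop and tote below 0.1 N) or (y of marker in the frame of board between -0.0275 and 0.0275 m and y of far_king in the frame of board between -0.0275 and 0.0275 m and distance of spare_king from where it was at the start of the episode above 0.05 m and contact force between spare_king and the fingers above 0.3 N and contact force between spare_king and tote below 0.1 N) or (y of marker in the frame of board between -0.0275 and 0.0275 m and y of far_rook in the frame of board between -0.0275 and 0.0275 m and distance of spare_rook from where it was at the start of the episode above 0.05 m and contact force between spare_rook and the fingers above 0.3 N and contact force between spare_rook and tote below 0.1 N) or (y of marker in the frame of board between -0.0275 and 0.0275 m and y of far_bishop in the frame of board between -0.0275 and 0.0275 m and distance of spare_bishop from where it was at the start of the episode above 0.05 m and contact force between spare_bishop and the fingers above 0.3 N and contact force between spare_bishop and tote below 0.1 N) or (y of marker in the frame of board between -0.0825 and -0.0275 m and y of far_king in the frame of board between -0.0825 and -0.0275 m and distance of spare_king from where it was at the start of the episode above 0.05 m and contact force between spare_king and the fingers above 0.3 N and contact force between spare_king and tote below 0.1 N) or (y of marker in the frame of board between -0.0825 and -0.0275 m and y of far_rook in the frame of board between -0.0825 and -0.0275 m and distance of spare_rook from where it was at the start of the episode above 0.05 m and contact force between spare_rook and the fingers above 0.3 N and contact force between spare_rook and tote below 0.1 N) or (y of marker in the frame of board between -0.0825 and -0.0275 m and y of far_bishop in the frame of board between -0.0825 and -0.0275 m and distance of spare_bishop from where it was at the start of the episode above 0.05 m and contact force between spare_bishop and the fingers above 0.3 N and contact force between spare_bishop and tote below 0.1 N))), for 0.1 s.
2. the fingers still hold it while it stands upright on the marked file's near square, within 12 mm of its centre (((y of marker in the frame of board between 0.0275 and 0.0825 m and y of far_king in the frame of board between 0.0275 and 0.0825 m and horizontal distance between spare_king and near_a below 0.012 m and angle between spare_king's own z axis and vertical below 0.1 rad and z of spare_king in the frame of board between 0.01 and 0.041 m and contact force between spare_king and the fingers above 0.3 N and contact force between spare_king and board above 0.2 N) or (y of marker in the frame of board between 0.0275 and 0.0825 m and y of far_rook in the frame of board between 0.0275 and 0.0825 m and horizontal distance between spare_rook and near_a below 0.012 m and angle between spare_rook's own z axis and vertical below 0.1 rad and z of spare_rook in the frame of board between 0.01 and 0.041 m and contact force between spare_rook and the fingers above 0.3 N and contact force between spare_rook and board above 0.2 N) or (y of marker in the frame of board between 0.0275 and 0.0825 m and y of far_bishop in the frame of board between 0.0275 and 0.0825 m and horizontal distance between spare_bishop and near_a below 0.012 m and angle between spare_bishop's own z axis and vertical below 0.1 rad and z of spare_bishop in the frame of board between 0.01 and 0.041 m and contact force between spare_bishop and the fingers above 0.3 N and contact force between spare_bishop and board above 0.2 N) or (y of marker in the frame of board between -0.0275 and 0.0275 m and y of far_king in the frame of board between -0.0275 and 0.0275 m and horizontal distance between spare_king and near_b below 0.012 m and angle between spare_king's own z axis and vertical below 0.1 rad and z of spare_king in the frame of board between 0.01 and 0.041 m and contact force between spare_king and the fingers above 0.3 N and contact force between spare_king and board above 0.2 N) or (y of marker in the frame of board between -0.0275 and 0.0275 m and y of far_rook in the frame of board between -0.0275 and 0.0275 m and horizontal distance between spare_rook and near_b below 0.012 m and angle between spare_rook's own z axis and vertical below 0.1 rad and z of spare_rook in the frame of board between 0.01 and 0.041 m and contact force between spare_rook and the fingers above 0.3 N and contact force between spare_rook and board above 0.2 N) or (y of marker in the frame of board between -0.0275 and 0.0275 m and y of far_bishop in the frame of board between -0.0275 and 0.0275 m and horizontal distance between spare_bishop and near_b below 0.012 m and angle between spare_bishop's own z axis and vertical below 0.1 rad and z of spare_bishop in the frame of board between 0.01 and 0.041 m and contact force between spare_bishop and the fingers above 0.3 N and contact force between spare_bishop and board above 0.2 N) or (y of marker in the frame of board between -0.0825 and -0.0275 m and y of far_king in the frame of board between -0.0825 and -0.0275 m and horizontal distance between spare_king and near_c below 0.012 m and angle between spare_king's own z axis and vertical below 0.1 rad and z of spare_king in the frame of board between 0.01 and 0.041 m and contact force between spare_king and the fingers above 0.3 N and contact force between spare_king and board above 0.2 N) or (y of marker in the frame of board between -0.0825 and -0.0275 m and y of far_rook in the frame of board between -0.0825 and -0.0275 m and horizontal distance between spare_rook and near_c below 0.012 m and angle between spare_rook's own z axis and vertical below 0.1 rad and z of spare_rook in the frame of board between 0.01 and 0.041 m and contact force between spare_rook and the fingers above 0.3 N and contact force between spare_rook and board above 0.2 N) or (y of marker in the frame of board between -0.0825 and -0.0275 m and y of far_bishop in the frame of board between -0.0825 and -0.0275 m and horizontal distance between spare_bishop and near_c below 0.012 m and angle between spare_bishop's own z axis and vertical below 0.1 rad and z of spare_bishop in the frame of board between 0.01 and 0.041 m and contact force between spare_bishop and the fingers above 0.3 N and contact force between spare_bishop and board above 0.2 N))), for 0.1 s.
At the end, for the whole second after the job is handed in: The pale piece of the same kind as the dark piece in the marked file stands released and at rest on that file's near-rank square, base centre within 12 mm of the square's centre, axis within 0.1 rad of vertical; the other two pale pieces are still in the tote within 20 mm of where they were (((y of marker in the frame of board between 0.0275 and 0.0825 m and y of far_king in the frame of board between 0.0275 and 0.0825 m and horizontal distance between spare_king and near_a below 0.012 m and angle between spare_king's own z axis and vertical below 0.1 rad and z of spare_king in the frame of board between 0.01 and 0.041 m and linear speed of spare_king below 0.02 m/s and contact force between spare_king and the fingers below 0.01 N and distance of each of spare_rook, spare_bishop from where it was at the start of the episode below 0.02 m) or (y of marker in the frame of board between 0.0275 and 0.0825 m and y of far_rook in the frame of board between 0.0275 and 0.0825 m and horizontal distance between spare_rook and near_a below 0.012 m and angle between spare_rook's own z axis and vertical below 0.1 rad and z of spare_rook in the frame of board between 0.01 and 0.041 m and linear speed of spare_rook below 0.02 m/s and contact force between spare_rook and the fingers below 0.01 N and distance of each of spare_king, spare_bishop from where it was at the start of the episode below 0.02 m) or (y of marker in the frame of board between 0.0275 and 0.0825 m and y of far_bishop in the frame of board between 0.0275 and 0.0825 m and horizontal distance between spare_bishop and near_a below 0.012 m and angle between spare_bishop's own z axis and vertical below 0.1 rad and z of spare_bishop in the frame of board between 0.01 and 0.041 m and linear speed of spare_bishop below 0.02 m/s and contact force between spare_bishop and the fingers below 0.01 N and distance of each of spare_king, spare_rook from where it was at the start of the episode below 0.02 m) or (y of marker in the frame of board between -0.0275 and 0.0275 m and y of far_king in the frame of board between -0.0275 and 0.0275 m and horizontal distance between spare_king and near_b below 0.012 m and angle between spare_king's own z axis and vertical below 0.1 rad and z of spare_king in the frame of board between 0.01 and 0.041 m and linear speed of spare_king below 0.02 m/s and contact force between spare_king and the fingers below 0.01 N and distance of each of spare_rook, spare_bishop from where it was at the start of the episode below 0.02 m) or (y of marker in the frame of board between -0.0275 and 0.0275 m and y of far_rook in the frame of board between -0.0275 and 0.0275 m and horizontal distance between spare_rook and near_b below 0.012 m and angle between spare_rook's own z axis and vertical below 0.1 rad and z of spare_rook in the frame of board between 0.01 and 0.041 m and linear speed of spare_rook below 0.02 m/s and contact force between spare_rook and the fingers below 0.01 N and distance of each of spare_king, spare_bishop from where it was at the start of the episode below 0.02 m) or (y of marker in the frame of board between -0.0275 and 0.0275 m and y of far_bishop in the frame of board between -0.0275 and 0.0275 m and horizontal distance between spare_bishop and near_b below 0.012 m and angle between spare_bishop's own z axis and vertical below 0.1 rad and z of spare_bishop in the frame of board between 0.01 and 0.041 m and linear speed of spare_bishop below 0.02 m/s and contact force between spare_bishop and the fingers below 0.01 N and distance of each of spare_king, spare_rook from where it was at the start of the episode below 0.02 m) or (y of marker in the frame of board between -0.0825 and -0.0275 m and y of far_king in the frame of board between -0.0825 and -0.0275 m and horizontal distance between spare_king and near_c below 0.012 m and angle between spare_king's own z axis and vertical below 0.1 rad and z of spare_king in the frame of board between 0.01 and 0.041 m and linear speed of spare_king below 0.02 m/s and contact force between spare_king and the fingers below 0.01 N and distance of each of spare_rook, spare_bishop from where it was at the start of the episode below 0.02 m) or (y of marker in the frame of board between -0.0825 and -0.0275 m and y of far_rook in the frame of board between -0.0825 and -0.0275 m and horizontal distance between spare_rook and near_c below 0.012 m and angle between spare_rook's own z axis and vertical below 0.1 rad and z of spare_rook in the frame of board between 0.01 and 0.041 m and linear speed of spare_rook below 0.02 m/s and contact force between spare_rook and the fingers below 0.01 N and distance of each of spare_king, spare_bishop from where it was at the start of the episode below 0.02 m) or (y of marker in the frame of board between -0.0825 and -0.0275 m and y of far_bishop in the frame of board between -0.0825 and -0.0275 m and horizontal distance between spare_bishop and near_c below 0.012 m and angle between spare_bishop's own z axis and vertical below 0.1 rad and z of spare_bishop in the frame of board between 0.01 and 0.041 m and linear speed of spare_bishop below 0.02 m/s and contact force between spare_bishop and the fingers below 0.01 N and distance of each of spare_king, spare_rook from where it was at the start of the episode below 0.02 m))); the robot touches nothing.
It fails at once if a pale piece that does not match is taken out or shifted by more than 30 mm ((y of marker in the frame of board between 0.0275 and 0.0825 m and y of far_king in the frame of board between 0.0275 and 0.0825 m and distance of any of spare_rook, spare_bishop from where it was at the start of the episode above 0.03 m) or (y of marker in the frame of board between 0.0275 and 0.0825 m and y of far_rook in the frame of board between 0.0275 and 0.0825 m and distance of any of spare_king, spare_bishop from where it was at the start of the episode above 0.03 m) or (y of marker in the frame of board between 0.0275 and 0.0825 m and y of far_bishop in the frame of board between 0.0275 and 0.0825 m and distance of any of spare_king, spare_rook from where it was at the start of the episode above 0.03 m) or (y of marker in the frame of board between -0.0275 and 0.0275 m and y of far_king in the frame of board between -0.0275 and 0.0275 m and distance of any of spare_rook, spare_bishop from where it was at the start of the episode above 0.03 m) or (y of marker in the frame of board between -0.0275 and 0.0275 m and y of far_rook in the frame of board between -0.0275 and 0.0275 m and distance of any of spare_king, spare_bishop from where it was at the start of the episode above 0.03 m) or (y of marker in the frame of board between -0.0275 and 0.0275 m and y of far_bishop in the frame of board between -0.0275 and 0.0275 m and distance of any of spare_king, spare_rook from where it was at the start of the episode above 0.03 m) or (y of marker in the frame of board between -0.0825 and -0.0275 m and y of far_king in the frame of board between -0.0825 and -0.0275 m and distance of any of spare_rook, spare_bishop from where it was at the start of the episode above 0.03 m) or (y of marker in the frame of board between -0.0825 and -0.0275 m and y of far_rook in the frame of board between -0.0825 and -0.0275 m and distance of any of spare_king, spare_bishop from where it was at the start of the episode above 0.03 m) or (y of marker in the frame of board between -0.0825 and -0.0275 m and y of far_bishop in the frame of board between -0.0825 and -0.0275 m and distance of any of spare_king, spare_rook from where it was at the start of the episode above 0.03 m)).
It fails at once if a dark piece or the marker disc is shifted by more than 15 mm or a dark piece is knocked over (distance of any of far_king, far_rook, far_bishop, marker from where it was at the start of the episode above 0.015 m or angle between any of far_king, far_rook, far_bishop's own z axis and vertical above 0.4 rad).
It fails at once if the bell, the mug or the stack of discs is shifted by more than 15 mm (distance of any of bell, mug, disc2 from where it was at the start of the episode above 0.015 m).
It fails at once if a pale piece is dropped: it moves faster than 0.25 m/s while no finger touches it ((distance of spare_king from where it was at the start of the episode above 0.05 m and contact force between spare_king and the fingers below 0.01 N and linear speed of spare_king above 0.25 m/s) or (distance of spare_rook from where it was at the start of the episode above 0.05 m and contact force between spare_rook and the fingers below 0.01 N and linear speed of spare_rook above 0.25 m/s) or (distance of spare_bishop from where it was at the start of the episode above 0.05 m and contact force between spare_bishop and the fingers below 0.01 N and linear speed of spare_bishop above 0.25 m/s)).
It fails at once if a pale piece is pressed on the board with more than 35 N (contact force between any of spare_king, spare_rook, spare_bishop and board above 35 N).
It also fails if it takes over 42 s, if anything falls off the work surface, if the arm or the gripper's body presses on something with over 40 N, if the wrist force passes 120 N, or if a joint passes its speed limit or range.

ROBOT

A 7-joint arm with a two-finger parallel gripper is mounted at the origin on the work surface. World frame = base frame: x ahead of the robot, y to its left, z up, the work surface at z = 0. Lengths are in m, angles in rad, forces in N, time in s.
With the tool pointing down it reaches from about 0.35 to 0.9 m from the base axis. Payload 8.1 kg.
Tool frame: the origin (TCP) lies midway between the tips of the shut fingers; the grasp point (between the pads) lies 19 mm behind it; z points along the fingers, y is the line along which they close (so a half turn about z gives the same grasp; the last joint's range is limited). The gripper opens to 92 mm and grips with 3 to 60 N. Pads are 19 mm wide; open, the fingers measure 130 mm over their backs; the gripper's body (75 mm by 190 mm) begins 47 mm behind the grasp point.
Start: joints at [-1.213, 0.434, 0.025, 1.573, -0.012, 1.134, -0.075], TCP at [0.278, 0.56, 0.191] pointing down, gripper open.
Joint ranges: [-2.62, 2.62], [-0.44, 2.09], [-1.27, 1.32], [0.08, 2.57], [-1.32, 4.46], [0.12, 2], [-2.74, 2.74]. Speed limits (rad/s): [2.22, 2.22, 3.01, 3.01, 3.14, 3.14, 3.14].

INTERFACE

Orientations are given as a rotation vector (axis times angle).
In Python, from cell import observe, cams, job gives the robot as it stands. The module is installed in compiled form; this text tells all that it offers.
- The arm moves only by the tool step_arm, never from a script. Its argument "steps" is a list of rows, each a list of 6 numbers: the shift along the world's x, y, z in mm, then the turn, a rotation vector about the world's x, y, z in rad. In form: [[dx, dy, dz, rx, ry, rz], ...]. A call has 1 to 20 rows; each row shifts and turns the commanded pose from where the row before left it; what a row does not reach is not made up. A row lasts 1/12 s, in which the tool goes at most 41.7 mm and 7.16 degrees, less where a joint would pass 70% of its speed; a pose out of reach is approached as far as the arm can. A call with a gripper value outside its range is refused whole. "gripper" is the opening, from 0 (shut) to 1 (fully open), set as the call begins (left out, the last holds). The fingers move at their own pace and stop on an object; "force" is the grip in N (left out, the last holds). Time passes only in rows, so rows that do not move let the fingers close. It gives the time, the measured TCP pose, the force, the opening and the grip force at its end, in the units of the state.
- observe(): the state, without advancing time (a new reading comes with each control period).
- cams.get_image(name): name is "scene" or "top" or "wrist"; returns the picture (480x640x3 uint8, red, green, blue); there is no depth.
- cams.get_calibration(name): a dict with "fov_y" (degrees; the focal length in pixels is half the picture's height over the tangent of half this angle, whatever the lens; pixels are square), "cx", "cy" (the principal point, pixels), "world_to_cam" (4x4, takes a point from world to camera coordinates). Camera axes: x right, y up, looking along -z (the intrinsics and any distortion apply to the point x, -y, -z); pixel columns grow to the right and rows downward; lengths in m; the calibration is good to about 2 mm. A picture is of the moment at which its call begins: read the wrist's pose just before it. get_calibration takes no time and is no camera call; for the wrist camera it gives the pose at the moment of the call.
- job.sign_off(): hands the job in; it is judged then, once.
The state is a dict: "clock": time; "joints": joint angles; "dq": joint speeds; "joint_efforts": joint torques, N m; "position": TCP position; "ee_rot": TCP orientation; "force": force on the tool from outside, world axes, zero at the start; "ft_torque": the same for the moment, N m; "width": opening from 0.0 (shut) to 1.0 (fully open); "gripper_force": force on a finger pad.
Only numpy, scipy, OpenCV 4.12 (cv2) and the standard library are available. Lean on these libraries where they do the work, as an engineer would, in place of code of your own. Each camera call takes 0.05 s, during which the arm holds its last target. There are 200 camera calls.

## Working session

There is one attempt and no reset: what is moved stays moved. The work goes in short steps, Python scripts to look and compute and a tool call to move; the robot and the scene stay as the last step left them, time stands still between calls to the robot, and variables do not carry over. Pictures are saved under pics/ and viewed, at most 10 in all, crops included, and the job is handed in when it is done.

Besides the shell and the picture viewer there is one more tool, called as a command line: name --pt "numbers of a row" for each row, then --argument value for the rest. step_arm: Moves the arm, as the interface text tells. Its arguments: {"type":"object","properties":{"steps":{"type":"array","items":{"type":"array","items":{"type":"number"}}},"gripper":{"type":"number"},"force":{"type":"number"}},"required":["steps"]}

```bash
mkdir -p pics; python3 - <<'E'
from cell import observe,cams,job
import cv2,numpy as np
for n in("scene","top"):
    cv2.imwrite(f"pics/{n}0.png",cams.get_image(n)[:,:,::-1])
    c=cams.get_calibration(n);print(n,{k:(v if np.isscalar(v) else np.round(v,4).tolist()) for k,v in c.items()})
print(cams.get_calibration("wrist"))
print(observe())
E
```

```text
scene {'fov_y': 43.420256157096425, 'cx': 321.40451765098095, 'cy': 248.3659376200775, 'world_to_cam': [[-0.7129, 0.7011, -0.0152, 0.5086], [-0.4082, -0.3972, 0.822, 0.1054], [0.5702, 0.5922, 0.5693, -1.6416], [0.0, 0.0, 0.0, 1.0]]}
top {'fov_y': 47.280098628150505, 'cx': 324.22595372474535, 'cy': 245.55035839291654, 'world_to_cam': [[0.028, -0.9996, 0.0035, -0.1482], [0.9933, 0.0282, 0.1123, -0.591], [-0.1124, 0.0004, 0.9937, -1.3791], [0.0, 0.0, 0.0, 1.0]]}
{'fov_y': 71.83600755216125, 'cx': 321.86389743564786, 'cy': 238.23209177230768, 'world_to_cam': array([[ 0.44476668,  0.89564566, -0.00120793, -0.62311316],
       [-0.86126604,  0.42732332, -0.27498288,  0.03410451],
       [-0.24577104,  0.12334357,  0.96144836, -0.3903152 ],
       [ 0.        ,  0.        ,  0.        ,  1.        ]])}
{'clock': 0.1, 'joints': array([-1.21261707,  0.43516523,  0.02496728,  1.57399096, -0.01158542,
        1.13398365, -0.07508834]), 'dq': array([ 3.47925386e-04, -1.48286079e-03,  7.60356630e-05, -2.20745491e-03,
        4.63069190e-04,  5.52673574e-04,  1.24059992e-04]), 'joint_efforts': array([ 2.46219606e-03, -6.69122672e+01,  9.87333991e-01, -3.15142179e+01,
       -6.05347333e-02,  3.74128867e-02,  3.26076292e-05]), 'position': array([0.27773533, 0.55934581, 0.19012186]), 'ee_rot': array([-7.17432024e-01, -3.05838796e+00,  2.18392579e-03]), 'force': array([-0.2659627 ,  0.17470434,  0.65559493]), 'ft_torque': array([-0.04449473, -0.01001131, -0.04561106]), 'gripper_force': 0.0, 'width': 1.000988290279373}
```

View pics/scene0.png

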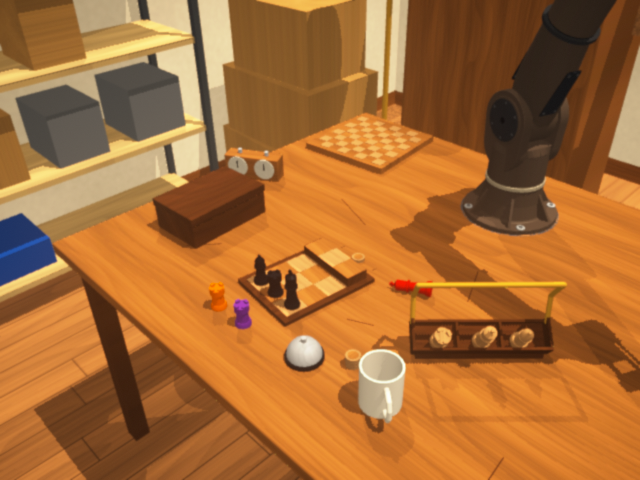

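View pics/top0.png

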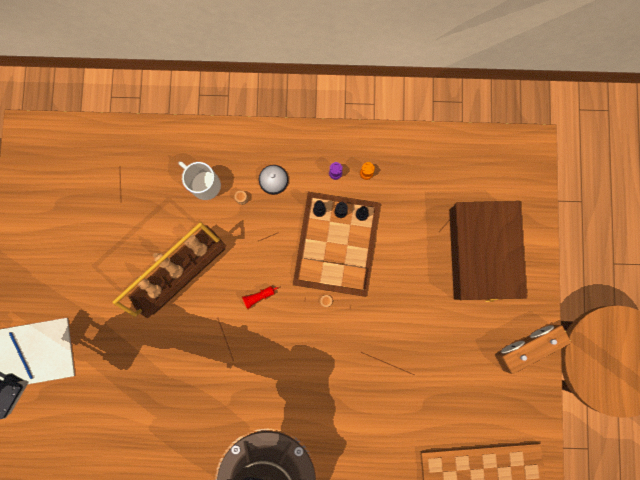

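The scene view shows the board at (305,280) with dark pieces at (260,270), (275,283) and (291,290), and the tote at (480,335) with three pale pieces. In the top view the marker is at (326,301) and the tote is near (170,270). I'll zoom in on these next.

```bash
python3 - <<'E'
import cv2,numpy as np
s=cv2.imread("pics/scene0.png");t=cv2.imread("pics/top0.png")
def c(im,x,y,w,h): return cv2.resize(im[y:y+h,x:x+w],(400,300),interpolation=cv2.INTER_CUBIC)
o=np.vstack([np.hstack([c(s,225,230,160,120),c(s,400,260,176,132)]),np.hstack([c(t,265,185,160,120),c(t,100,215,140,105)])])
cv2.imwrite("pics/crop1.png",o)
E
```

```text
(no output)
```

View pics/crop1.png

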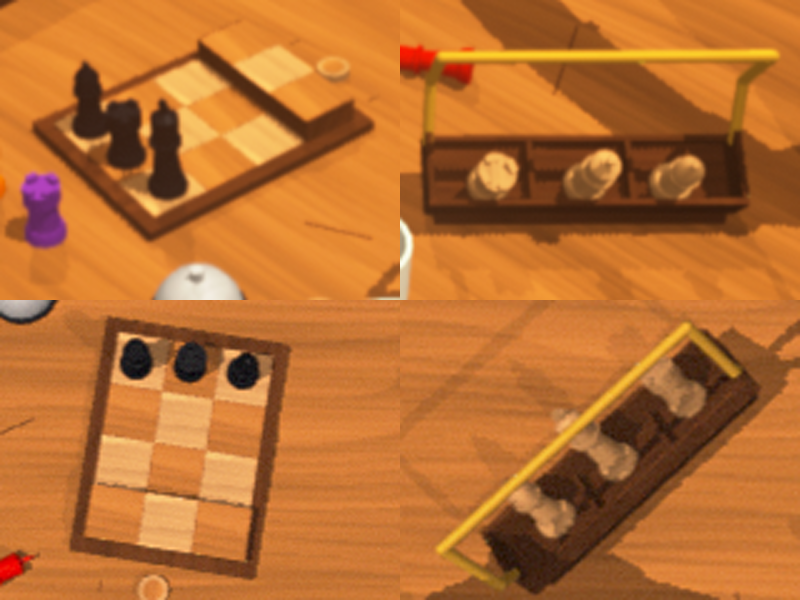

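The dark middle piece (file b) is the rook. The marker sits on file b, about 9 mm off its line. The pale rook is in the compartment at the board end of the tote (top pixel about (195,245)). Next I'll triangulate and take a wrist view.

```bash
cat > h.py <<'E'
import numpy as np,cv2
from cell import observe,cams,job
def cal(n):
    c=cams.get_calibration(n);W=np.array(c["world_to_cam"]);f=240/np.tan(np.radians(c["fov_y"]/2))
    return W,f,c["cx"],c["cy"]
def proj(C,P):
    W,f,cx,cy=C;p=np.atleast_2d(P)@W[:3,:3].T+W[:3,3]
    return np.c_[cx+f*p[:,0]/-p[:,2],cy-f*p[:,1]/-p[:,2]]
def ray(C,uv):
    W,f,cx,cy=C;R=W[:3,:3];d=R.T@np.array([(uv[0]-cx)/f,-(uv[1]-cy)/f,-1]);return -R.T@W[:3,3],d
def onz(C,uv,z):
    o,d=ray(C,uv);return o+d*(z-o[2])/d[2]
E
python3 - <<'E'
from h import *
T=cal("top");S=cal("scene")
B=np.array([onz(T,u,.012) for u in[(309,193),(381,203.8),(367,295.8),(294.2,285)]]);print(B.round(4),B.mean(0),np.linalg.norm(np.diff(B,axis=0),axis=1))
# scene outer corners: far-c(left),  far-a(bottom), near-a(right)
print(np.array([onz(S,(225+x*.4,230+y*.4),.012) for x,y in[(35,123),(152,233),(373,123)]]).round(4))
print("marker",onz(T,(265+153*.4,185+288*.4),.009),onz(S,(225+333*.4,230+68*.4),.009))
# rail ends
print("rail top z.178",[onz(T,(100+x*.35,215+y*.35),.178).round(4) for x,y in[(288,24),(42,248)]])
print("rail scene",[onz(S,(400+x*.44,260+y*.44),.178).round(4) for x,y in[(36,58),(373,55)]])
c=cal("wrist");o=-c[0][:3,:3].T@c[0][:3,3];print(o)
cv2.imwrite("pics/w0.png",cams.get_image("wrist")[:,:,::-1])
E
```

```text
[[ 0.736  -0.0873  0.012 ]
 [ 0.7125 -0.2782  0.012 ]
 [ 0.4696 -0.2459  0.012 ]
 [ 0.4922 -0.0565  0.012 ]] [ 0.6025601  -0.16697062  0.012     ] [0.19230615 0.24502928 0.19072912]
[[ 0.7159 -0.2672  0.012 ]
 [ 0.7409 -0.0779  0.012 ]
 [ 0.4992 -0.0456  0.012 ]]
marker [ 0.45532345 -0.14058826  0.009     ] [ 0.45792636 -0.13302962  0.009     ]
rail top z.178 [array([0.6222, 0.1563, 0.178 ]), array([0.4359, 0.3429, 0.178 ])]
rail scene [array([0.6265, 0.1588, 0.178 ]), array([0.4374, 0.3466, 0.178 ])]
[0.21058486 0.59165781 0.38389339]
```

View pics/w0.png

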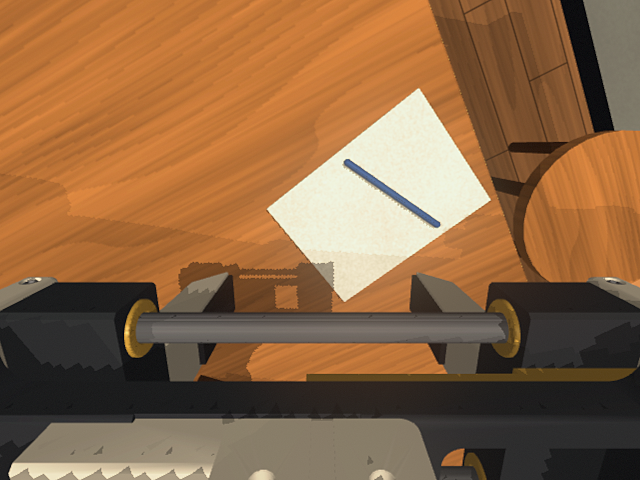

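The wrist view shows only the paper and the gripper, nothing useful yet. I'll work out the tool frames and check the tote hypothesis by reprojection.

```bash
cat >> h.py <<'E'
from scipy.spatial.transform import Rotation as Ro
s=np.sqrt(.5);tx=np.array([-s,-s,0]);ty=np.array([s,-s,0]);n=-.5736*tx+[0,0,.8192];u=.8192*tx+[0,0,.5736]
E
python3 - <<'E'
from h import *
st=observe();R=Ro.from_rotvec(st["ee_rot"]).as_matrix();print("R",R.round(3))
W=cal("wrist")[0];o=-W[:3,:3].T@W[:3,3];print("cam in tool",R.T@(o-st["position"]))
mid=np.array([.5305,.2512,.178])-.130*n-.076*u;print("footmid",mid)
S=cal("scene");T=cal("top")
out=[]
for nm,C,b in(("scene",S,(400,260,176,132)),("top",T,(100,215,140,105))):
    im=cv2.imread(f"pics/{nm}0.png");x,y,w,h=b;k=400/w;c=cv2.resize(im[y:y+h,x:x+w],(400,300),interpolation=cv2.INTER_CUBIC)
    for i,H in((-1,0),(0,0),(1,.056)):
        f=mid+ty*.085*i
        for hh,r,col in((0,.018,(0,255,0)),([.075,.095,.052][i+1] if i<1 else .052,[.003,.003,.016][i+1],(255,0,0)),([.056,.066,.038][i+1],[.0115,.012,.016][i+1],(255,255,0))):
            a=np.linspace(0,2*np.pi,40);P=f+hh*n+r*(np.cos(a)[:,None]*ty+np.sin(a)[:,None]*u)
            q=((proj(C,P)-[x,y])*k).astype(np.int32);cv2.polylines(c,[q],True,col,1)
    rm=mid+.13*n+.076*u;q=((proj(C,[rm-ty*.13,rm+ty*.13])-[x,y])*k).astype(int);cv2.line(c,tuple(map(int,q[0])),tuple(map(int,q[1])),(0,0,255),1)
    out.append(c)
cv2.imwrite("pics/ov.png",np.hstack(out))
# desired orientation
z=-n
for yy in(ty,-ty):
    D=np.c_[np.cross(yy,z),yy,z];print("D",D.round(3),"turn",Ro.from_matrix(D@R.T).as_rotvec().round(3))
E
```

```text
R [[-0.896  0.445 -0.   ]
 [ 0.445  0.896 -0.001]
 [-0.    -0.001 -1.   ]]
cam in tool [ 0.07450918 -0.00118132 -0.1937681 ]
footmid [0.52179636 0.24249636 0.0279104 ]
D [[ 0.579  0.707 -0.406]
 [ 0.579 -0.707 -0.406]
 [-0.574  0.    -0.819]] turn [-0.7   -0.116 -1.828]
D [[-0.579 -0.707 -0.406]
 [-0.579  0.707 -0.406]
 [ 0.574 -0.    -0.819]] turn [-0.104  0.643  1.205]
```

View pics/ov.png

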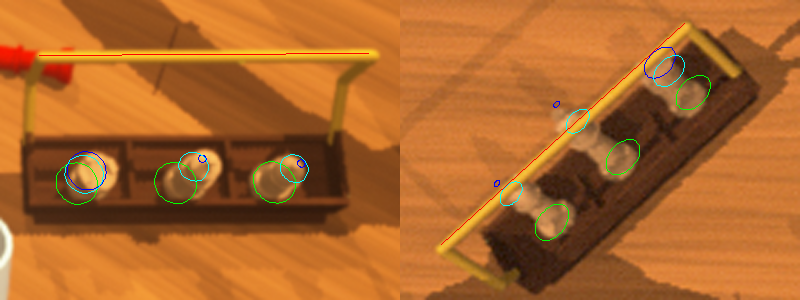

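step_arm --pt "22.4 -15.4 8 -0.0389 -0.0064 -0.1016" --pt "22.4 -15.4 8 -0.0389 -0.0064 -0.1016" --pt "22.4 -15.4 8 -0.0389 -0.0064 -0.1016" --pt "22.4 -15.4 8 -0.0389 -0.0064 -0.1016" --pt "22.4 -15.4 8 -0.0389 -0.0064 -0.1016" --pt "22.4 -15.4 8 -0.0389 -0.0064 -0.1016" --pt "22.4 -15.4 8 -0.0389 -0.0064 -0.1016" --pt "22.4 -15.4 8 -0.0389 -0.0064 -0.1016" --pt "22.4 -15.4 8 -0.0389 -0.0064 -0.1016" --pt "22.4 -15.4 -3.5 -0.0389 -0.0064 -0.1016" --pt "22.4 -15.4 -3.5 -0.0389 -0.0064 -0.1016" --pt "22.4 -15.4 -3.5 -0.0389 -0.0064 -0.1016" --pt "22.4 -15.4 -3.5 -0.0389 -0.0064 -0.1016" --pt "22.4 -15.4 -3.5 -0.0389 -0.0064 -0.1016" --pt "22.4 -15.4 -3.5 -0.0389 -0.0064 -0.1016" --pt "22.4 -15.4 -3.5 -0.0389 -0.0064 -0.1016" --pt "22.4 -15.4 -3.5 -0.0389 -0.0064 -0.1016" --pt "22.4 -15.4 -3.5 -0.0389 -0.0064 -0.1016" --pt "0 0 0 0 0 0" --pt "0 0 0 0 0 0" --gripper 0.8

```text
clock: 1.82
position: [0.649, 0.2549, 0.1982]
ee_rot: [2.591, 1.082, -0.731]
force: [-0.4, 1.1, 0.7]
width: 0.802
gripper_force: 0.0
```

```bash
python3 - <<'E'
from h import *
st=observe();R=Ro.from_rotvec(st["ee_rot"]).as_matrix();print(st["clock"],st["position"],R.round(3),st["joints"].round(2))
C=cal("wrist");im=cams.get_image("wrist")[:,:,::-1].copy();cv2.imwrite("pics/w1raw.png",im);np.savez("w1.npz",W=C[0],k=C[1:])
mid=np.array([.5218,.2425,.0279])
for hh,r in((0,.018),(.052,.016)):
    a=np.linspace(0,6.283,40)[:,None];P=mid+ty*.085+hh*n+r*(np.cos(a)*ty+np.sin(a)*u)
    cv2.polylines(im,[proj(C,P).astype(np.int32)],True,(0,255,0),1)
cv2.imwrite("pics/w1.png",im)
E
```

```text
1.8167 [0.64897596 0.25490846 0.19815546] [[ 0.601  0.716 -0.354]
 [ 0.596 -0.697 -0.398]
 [-0.532  0.028 -0.846]] [-0.68  1.02  0.47  0.68 -0.14  2.   -1.12]
```

View pics/w1.png

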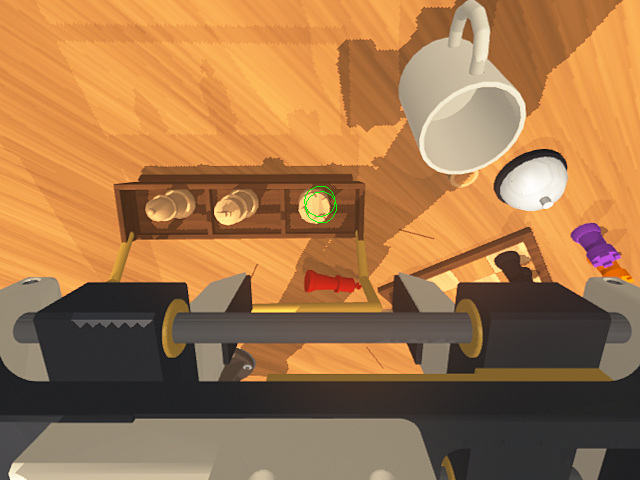

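Joint 6 hit its limit at this far pose, but lower and closer in should work. The rook's top is near (316,205), with my predicted outline 4–5 px to the right of it. I'll zoom in to refine that.

```bash
python3 - <<'E'
from h import *
d=np.load("w1.npz");C=(d["W"],*d["k"]);im=cv2.imread("pics/w1raw.png")
mid=np.array([.5218,.2425,.0279]);x,y,w,h=100,165,280,90;k=800/w
c=cv2.resize(im[y:y+h,x:x+w],None,fx=k,fy=k,interpolation=cv2.INTER_CUBIC);d=c.copy()
for off in(-.005*ty,):
  for i in(-1,0,1):
    for hh,r in((0,.018),([.046,.054,.052][i+1],[.0135,.0145,.016][i+1])):
      a=np.linspace(0,6.283,40)[:,None];P=mid+off+ty*.085*i+hh*n+r*(np.cos(a)*ty+np.sin(a)*u)
      cv2.polylines(d,[((proj(C,P)-[x,y])*k).astype(np.int32)],True,(0,255,0),1)
cv2.imwrite("pics/w1c.png",np.vstack([c,d]));
p=mid+.085*ty+.052*n;q=proj(C,p)[0];J=[(proj(C,p+.001*v)[0]-q).round(2) for v in(ty,u,n)];print(q,J)
E
```

```text
[321.28983842 207.4346732 ] [array([ 0.97, -0.01]), array([0.  , 0.96]), array([0.03, 0.13])]
```

View pics/w1c.png

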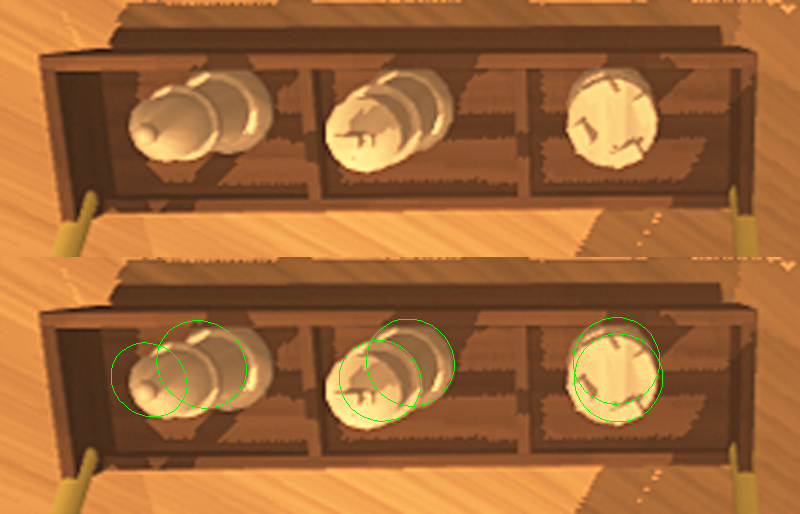

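```bash
python3 - <<'E'
from h import *
from scipy.optimize import least_squares
d=np.load("w1.npz");C=(d["W"],*d["k"]);S=cal("scene");T=cal("top")
mid=np.array([.5218,.2425,.0279]);obs=[(C,(100+612/2.857,165+123.5/2.857)),(S,(442.7,335.7)),(T,(191.7,242.3))]
p0=mid+.085*ty+.052*n
for o in(obs,obs[:2]):
    r=least_squares(lambda p:np.concatenate([proj(c,p)[0]-q for c,q in o]),p0);dd=r.x-p0
    print(r.x,"res",r.fun.round(1),"d ty,u,n mm",[round(1e3*dd@v,1) for v in(ty,u,n)])
st=observe();R=Ro.from_rotvec(st["ee_rot"]).as_matrix()
D=np.c_[-u,ty,-n];D/=np.linalg.norm(D,axis=0);foot=mid+.078*ty+.001*u
print("turn",Ro.from_matrix(D@R.T).as_rotvec().round(4),"grasp TCP",foot+.025*n,"delta to +90mm",1e3*(foot+.115*n-st["position"]))
E
```

```text
[0.59135055 0.20330231 0.06229692] res [-0.8 -0.2 -1.3 -0.4 -0.1 -0.4] d ty,u,n mm [np.float64(-8.1), np.float64(2.1), np.float64(-11.5)]
[0.5983712  0.20949433 0.07196241] res [-0.2 -0.5 -0.3 -0.8] d ty,u,n mm [np.float64(-7.5), np.float64(0.0), np.float64(1.8)]
turn [-0.0181  0.0555 -0.0178] grasp TCP [0.58651498 0.19690632 0.0489536 ] delta to +90mm [-25.53226017 -23.71754101 -76.4528045 ]
```

step_arm --pt "-6.4 -5.9 -19.1 -0.0045 0.0139 -0.0045" --pt "-6.4 -5.9 -19.1 -0.0045 0.0139 -0.0045" --pt "-6.4 -5.9 -19.1 -0.0045 0.0139 -0.0045" --pt "-6.4 -5.9 -19.1 -0.0045 0.0139 -0.0045" --pt "0 0 0 0 0 0" --pt "0 0 0 0 0 0"

```text
clock: 2.37
position: [0.622, 0.2356, 0.1237]
ee_rot: [2.581, 1.073, -0.813]
force: [-0.5, 0.8, 0.3]
width: 0.8
gripper_force: 0.0
```

```bash
cat > g.py <<'E'
from h import *
st=observe();R=Ro.from_rotvec(st["ee_rot"]).as_matrix();mid=np.array([.5218,.2425,.0279])
D=np.c_[-u,ty,-n];D/=np.linalg.norm(D,axis=0);foot=mid+.078*ty+.001*u
print(st["clock"],"turn",Ro.from_matrix(D@R.T).as_rotvec().round(4),"delta to grasp",(1e3*(foot+.025*n-st["position"])).round(1),st["joints"].round(2),st["force"].round(1),st["width"])
E
cat > g2.py <<'E'
C=cal("wrist");im=cams.get_image("wrist")[:,:,::-1].copy()
for hh,r in((0,.018),(.052,.016)):
    a=np.linspace(0,6.283,40)[:,None];P=foot+hh*n+r*(np.cos(a)*ty+np.sin(a)*u)
    cv2.polylines(im,[proj(C,P).astype(np.int32)],True,(0,255,0),1)
cv2.imwrite("pics/w2.png",im[60:460])
E
cat g.py g2.py | python3 -
```

```text
2.3667 turn [-0.0007  0.     -0.0027] delta to grasp [-35.5 -38.7 -74.7] [-0.7   1.03  0.46  0.87 -0.14  1.86 -1.12] [-0.5  0.8  0.3] 0.7995657761134153
```

View pics/w2.png

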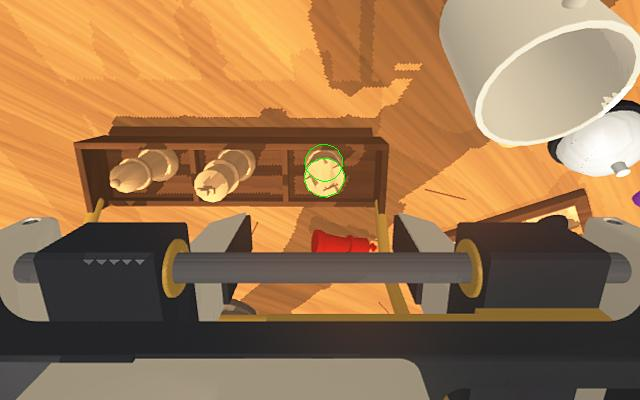

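The prediction matches the drum at (323,178). I'll narrow the opening to clear the end wall, then move in.

step_arm --pt "-3 -3.3 -6.4 0 0 0" --pt "-3 -3.3 -6.4 0 0 0" --pt "-3 -3.3 -6.4 0 0 0" --pt "-3 -3.3 -6.4 0 0 0" --pt "-3 -3.3 -6.4 0 0 0" --pt "-3 -3.3 -6.4 0 0 0" --pt "-3 -3.3 -6.4 0 0 0" --pt "-3 -3.3 -6.4 0 0 0" --pt "-2.5 -2.7 -5.3 0 0 0" --pt "-2.5 -2.7 -5.3 0 0 0" --pt "-2.5 -2.7 -5.3 0 0 0" --pt "-2.5 -2.7 -5.3 0 0 0" --pt "0 0 0 0 0 0" --pt "0 0 0 0 0 0" --gripper 0.5

```text
clock: 3.58
position: [0.5886, 0.1969, 0.0511]
ee_rot: [2.582, 1.07, -0.813]
force: [-0.6, -0.9, -0.2]
width: 0.503
gripper_force: 0.0
```

```bash
python3 g.py
```

```text
3.5833 turn [-0.      0.001  -0.0003] delta to grasp [-2.1  0.  -2.1] [-0.71  1.    0.44  1.13 -0.13  1.63 -1.11] [-0.6 -0.9 -0.2] 0.5030321410644998
```

Within about 3 mm and no contact. Closing.

step_arm --pt "-1 0 0 0 0 0" --pt "0 0 0 0 0 0" --pt "0 0 0 0 0 0" --pt "0 0 0 0 0 0" --pt "0 0 0 0 0 0" --pt "0 0 0 0 0 0" --gripper 0 --force 25

```text
clock: 4.08
position: [0.588, 0.197, 0.0513]
ee_rot: [2.582, 1.07, -0.812]
force: [-0.3, 0.2, 0.6]
width: 0.112
gripper_force: 0.0
```

step_arm --pt "0 0 0 0 0 0" --gripper 0.5

```text
clock: 4.17
position: [0.5879, 0.1971, 0.0512]
ee_rot: [2.582, 1.07, -0.812]
force: [-0.3, 0.7, -0.2]
width: 0.155
gripper_force: 0.0
```

```bash
cat >> g2.py <<'E'
a=cams.get_image("scene")[260:380,400:576,::-1];b=cams.get_image("top")[215:320,100:240,::-1]
cv2.imwrite("pics/w3.png",np.vstack([cv2.resize(im[180:480,120:520],(800,600))[:300*2][:300],np.hstack([cv2.resize(q,(400,300)) for q in(a,b)])]))
E
cat g.py g2.py | python3 -
```

```text
4.1667 turn [-0.0003  0.0016 -0.0005] delta to grasp [-1.4 -0.2 -2.3] [-0.71  1.    0.44  1.14 -0.13  1.63 -1.11] [-0.3  0.7 -0.2] 0.15462432243888233
```

View pics/w3.png

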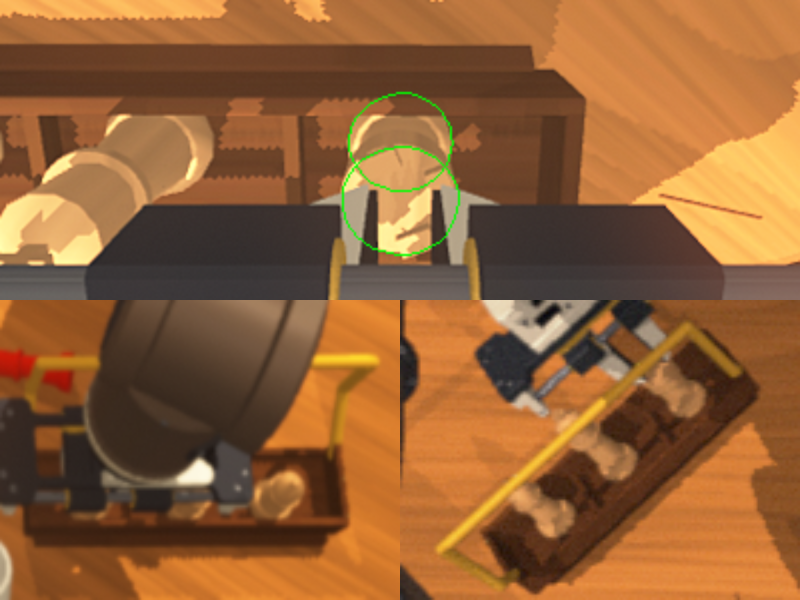

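The fingers shut above the drum without touching it: the gap is at (400,230) in the upper panel, with the rook still below. So the rook lies farther along the tool axis than I estimated. I'll back off a little and fit numerically from two wrist distances.

step_arm --pt "4 4 8 0 0 0" --pt "4 4 8 0 0 0" --pt "4 4 8 0 0 0" --pt "0 0 0 0 0 0" --pt "0 0 0 0 0 0" --pt "0 0 0 0 0 0" --gripper 0.6

```text
clock: 4.82
position: [0.5995, 0.2087, 0.0747]
ee_rot: [2.582, 1.069, -0.813]
force: [-0.2, 0.3, 0.1]
width: 0.595
gripper_force: 0.0
```

```bash
python3 - <<'E'
from h import *
C=cal("wrist");st=observe();im=cams.get_image("wrist")[:,:,::-1].copy();cv2.imwrite("pics/w4raw.png",im);np.savez("w4.npz",W=C[0],k=C[1:])
print(st["clock"],st["position"],st["width"]);p=st["position"];R=Ro.from_rotvec(st["ee_rot"]).as_matrix();print("TCP px",proj(C,[p,p-.019*R[:,2],p+.018*n]))
mid=np.array([.5218,.2425,.0279]);foot=mid+.078*ty+.001*u
print("pred drum top",proj(C,foot+.052*n),"foot",proj(C,foot))
for nm in("w1","w4"):
    im=cv2.imread(f"pics/{nm}raw.png");d=np.load(nm+".npz");C=(d["W"],*d["k"]);q=proj(C,foot+.045*n)[0].astype(int);print(nm,q)
    hsv=cv2.cvtColor(im,cv2.COLOR_BGR2HSV);r=22 if nm=="w1" else 56;st_=2 if nm=="w1" else 4
    for ch in(2,1):
        print("\n".join("".join("%4d"%v for v in row) for row in hsv[q[1]-r:q[1]+r:st_*2//1,q[0]-r:q[0]+r:st_,ch]));print()
E
```

```text
4.8167 [0.59952884 0.20868556 0.07474268] 0.5949765718181382
TCP px [[321.90684056 266.08609554]
 [321.90685741 278.02499886]
 [321.92841643 277.32209283]]
pred drum top [[320.5225983  263.10266702]] foot [[320.74395871 240.1207346 ]]
w1 [314 207]
 150 150 150 145 144 149 148 148 147 150 124 109 108 109 109 110 109 111 111 108 125 131
 122 122 119 117 114 114 118 127 142 162 158 159 159 150 144 120  98 102 103 103 102 103
 146 147 148 144 139 165 209 231 166 236 248 191 255 239 177 167 154 114 104 105 106 106
 148 145 147 139 182 199 255 254 253 253 253 255 250 253 244 251 216 153 105  99  97 128
 144 142 140 165 250 252 251 252 252 253 252 253 251 251 244 254 253 255 187 132 149 150
 103 103 101 117 255 253 249 253 251 253 252 251 251 251 242 250 253 253 255  98  98 100
 101  99  97 170 247 255 234 178 255 253 253 251 252 251 242 246 251 251 255 106 100 102
 142 140 113 110 255 254 254 234 211 255 252 251 251 254 241 229 168 254 225  99 111 110
 144 143 143 143 131 255 255 252 251 253 253 252 228 255 255 255 174 219 137 142 141 137
 141 140 139 140 140 139 128 214 255 255 255 254 25
[... 3585 characters left out ...]
61 164 165 166 161 155
 167 168 164 164 160 167 167 170  93  98 116 141  99  99 108 105 119 117 105 140 146 164 164 163 166 168 164 160
  82 141 169 166 164 163 168 167 173  97 104 133 103  99  98 143 149  86 141 150 162 162 163 164 162 161 162 159
  96 105 168 163 157 156 157 155 153 158 162 180 107 101  98  99  98 138 165 158 157 154 154 161 151 157 157 152
 100  78 166 173 169 168 168 167 168 168 168 167 170 169 170 169 167 164 162 165 162 162 158 159 163 163 162 160
  94  71 162 153 153 158 162 170 173 172 171 167 167 167 167 167 168 170 171 170 171 170 169 169 170 166 168 169
  89  79 155 152 157 156 157 167 168 170 170 168 166 168 168 168 166 167 166 165 168 166 169 165 168 172 167 172
```

```bash
cat > fit.py <<'E'
from h import *
from scipy.optimize import minimize
mid=np.array([.5218,.2425,.0279]);foot0=mid+.078*ty+.001*u
prof=[(0,.018),(.012,.018),(.014,.0135),(.036,.0125),(.038,.016),(.052,.016)];a=np.linspace(0,6.283,33)[:,None]
data=[]
def sil(C,foot,ax,box):
    m=np.zeros((box[3]*4,box[2]*4),np.uint8);e1=ty;e2=np.cross(ax,e1)
    ring=[((proj(C,foot+h*ax+r*(np.cos(a)*e1+np.sin(a)*e2))-box[:2])*4).astype(np.float32) for h,r in prof]
    for p,q in zip(ring[:-1],ring[1:]): cv2.fillConvexPoly(m,cv2.convexHull(np.vstack([p,q])).astype(np.int32),255)
    return cv2.resize(m,(box[2],box[3]),interpolation=cv2.INTER_AREA)/255.
def load(nm,R):
    im=cv2.imread(f"pics/{nm}raw.png");d=np.load(nm+".npz");C=(d["W"],*d["k"]);q=proj(C,foot0+.03*n)[0].astype(int);b=np.array([q[0]-R,q[1]-R,2*R,2*R])
    S=cv2.cvtColor(im,cv2.COLOR_BGR2HSV)[b[1]:b[1]+2*R,b[0]:b[0]+2*R,1];m=(cv2.GaussianBlur(S,(3,3),0)<152).astype(np.uint8)
    k,l,stt,_=cv2.connectedComponentsWithStats(m);i=l[R,R];print(nm,"comp",i,stt[i]+np.array([b[0],b[1],0,0,0]));data.append((C,(l==i).astype(float),b))
load("w1",26);load("w4",44)
def cost(x,t=True):
    f=foot0+x[0]*1e-3*ty+x[1]*1e-3*u+x[2]*1e-3*n;ax=n+x[3]*1e-2*u+x[4]*1e-2*ty;ax/=np.linalg.norm(ax)
    c=[np.abs(sil(C,f,ax,b)-m).sum()/m.sum() for C,m,b in data];return sum(c) if t else c
for free in(3,5):
    best=None
    for z in(0,-10,-20,-30):
        g=lambda x:cost(np.r_[x,np.zeros(5-free)]);r=minimize(g,[0,0,z]+[0]*(free-3),method="Nelder-Mead",options=dict(initial_simplex=None,maxiter=300,xatol=.05,fatol=1e-4))
        print(free,z,r.x.round(1),round(r.fun,3),np.round(cost(np.r_[r.x,np.zeros(5-free)],False),3))
E
sed -i 's/initial_simplex=None/initial_simplex=np.vstack([np.r_[0,0,z,[0]*(free-3)]]+[np.r_[0,0,z,[0]*(free-3)]+3*np.eye(free)[i] for i in range(free)])/' fit.py; python3 fit.py
```

```text
w1 comp 1 [298 189  32  35 892]
w4 comp 1 [ 294  226   52   62 2640]
3 0 [-0.3  0.9 -1.7] 0.173 [0.059 0.114]
3 -10 [-0.3  1.  -2.5] 0.171 [0.056 0.115]
3 -20 [-0.3  1.  -2.5] 0.172 [0.056 0.116]
3 -30 [-0.3  1.  -2.4] 0.172 [0.057 0.115]
5 0 [-0.5  1.7  1.7 -4.7  0.2] 0.148 [0.052 0.096]
5 -10 [ 0.1  1.8  2.5 -5.4 -0.9] 0.146 [0.05  0.096]
5 -20 [-0.2  1.5  2.6 -4.5 -0.1] 0.144 [0.046 0.098]
5 -30 [-0.3  1.6  2.2 -4.7 -0. ] 0.145 [0.049 0.097]
```

The fit confirms the rook's position to about 2 mm. The finger gap in the wrist pictures (180 px for 92 mm) puts the visible fingertips about 37 mm behind the reported TCP, which explains the empty closing. I'll advance further along the tool axis and watch the force.

step_arm --pt "-2.5 -2.5 -5 0 0 0" --pt "-2.5 -2.5 -5 0 0 0" --pt "-2.5 -2.5 -5 0 0 0" --pt "-2.5 -2.5 -5 0 0 0" --pt "-2.5 -2.5 -5 0 0 0" --pt "-2.2 -2.2 -4.5 0 0 0" --pt "-2.2 -2.2 -4.5 0 0 0" --pt "0 0 0 0 0 0" --gripper 0.5

```text
clock: 5.53
position: [0.5821, 0.1915, 0.0403]
ee_rot: [2.582, 1.069, -0.814]
force: [-0.6, 0.6, -0.1]
width: 0.5
gripper_force: 0.0
```

step_arm --pt "-1.4 -1.4 -2.8 0 0 0" --pt "-1.4 -1.4 -2.8 0 0 0" --pt "-1.4 -1.4 -2.8 0 0 0"

```text
clock: 5.78
position: [0.5789, 0.1879, 0.0327]
ee_rot: [2.582, 1.07, -0.811]
force: [1.0, -0.2, -0.8]
width: 0.501
gripper_force: 0.0
```

step_arm --pt "-1.2 -1.2 -2.4 0 0 0" --pt "-1.2 -1.2 -2.4 0 0 0" --pt "-1.2 -1.2 -2.4 0 0 0"

```text
clock: 6.03
position: [0.5751, 0.1842, 0.0254]
ee_rot: [2.582, 1.07, -0.812]
force: [0.7, -0.3, 0.8]
width: 0.497
gripper_force: 0.0
```

step_arm --pt "-1.2 -1.2 -2.4 0 0 0" --pt "-1.2 -1.2 -2.4 0 0 0" --pt "-1 -1 -2 0 0 0" --pt "0 0 0 0 0 0"

```text
clock: 6.37
position: [0.5747, 0.1837, 0.0218]
ee_rot: [2.587, 1.073, -0.801]
force: [8.3, 7.6, 22.0]
width: 0.5
gripper_force: 0.0
```

step_arm --pt "0 0 0 0 0 0" --pt "0 0 0 0 0 0" --pt "0 0 0 0 0 0" --pt "0 0 0 0 0 0" --pt "0 0 0 0 0 0" --pt "0 0 0 0 0 0" --gripper 0 --force 20

```text
clock: 6.87
position: [0.5747, 0.1837, 0.0218]
ee_rot: [2.586, 1.073, -0.801]
force: [8.5, 7.6, 21.3]
width: 0.34
gripper_force: 20.0
```

Gripped at 31 mm (the drum), with the tool lightly touching the tote. Lifting along the tool axis.

step_arm --pt "0.8 0.8 1.6 0 0 0" --pt "1.2 1.2 2.4 0 0 0" --pt "2 2 4 0 0 0" --pt "2 2 4 0 0 0" --pt "2 2 4 0 0 0" --pt "2 2 4 0 0 0" --pt "0 0 0 0 0 0"

```text
clock: 7.45
position: [0.5825, 0.1914, 0.0394]
ee_rot: [2.582, 1.07, -0.81]
force: [0.2, -0.5, -0.8]
width: 0.345
gripper_force: 20.0
```

step_arm --pt "4 4 8 0 0 0" --pt "4 4 8 0 0 0" --pt "4 4 8 0 0 0" --pt "4 4 8 0 0 0" --pt "4 4 8 0 0 0" --pt "4 4 8 0 0 0" --pt "4 4 8 0 0 0" --pt "0 0 0 0 0 0" --pt "0 0 0 0 0 0"

```text
clock: 8.2
position: [0.6103, 0.2192, 0.0953]
ee_rot: [2.582, 1.07, -0.81]
force: [0.5, -0.3, 0.3]
width: 0.342
gripper_force: 20.0
```

```bash
python3 - <<'E'
from h import *
st=observe();R=Ro.from_rotvec(st["ee_rot"]).as_matrix();print(st["clock"],st["position"],st["joints"].round(2),st["gripper_force"],st["width"])
c,s_=cams,0
T=cal("top");S=cal("scene")
# refine board: line-fit edges of dark rim in top image
im=cv2.imread("pics/top0.png");hsv=cv2.cvtColor(im,cv2.COLOR_BGR2HSV)
B=np.array([(309,193),(381,203.8),(367,295.8),(294.2,285)])
V=cv2.GaussianBlur(hsv[:,:,2],(3,3),0).astype(float);L=[]
cen=B.mean(0)
for i in range(4):
    A,Bq=B[i],B[(i+1)%4];t=(Bq-A)/np.linalg.norm(Bq-A);nn=np.array([t[1],-t[0]]);nn*=np.sign(nn@((A+Bq)/2-cen));pts=[]
    for f in np.linspace(.12,.88,40):
        p=A+f*(Bq-A);d=np.arange(-6,6.01,.25);q=p+d[:,None]*nn
        v=cv2.remap(V.astype(np.float32),q[:,0].astype(np.float32).reshape(-1,1),q[:,1].astype(np.float32).reshape(-1,1),cv2.INTER_LINEAR).ravel();g=np.gradient(v);k=g.argmax();pts.append(p+d[k]*nn)
    pts=np.array(pts,np.float32);l=cv2.fitLine(pts,cv2.DIST_HUBER,0,.01,.01).ravel();L.append(l);r=np.abs((pts-l[2:])@[l[1],-l[0]]);print("edge",i,np.median(r).round(2))
C=[]
for i in range(4):
    a,b=L[i-1],L[i];s2=np.linalg.solve(np.c_[a[:2],-b[:2]],b[2:]-a[2:]);C.append(a[2:]+s2[0]*a[:2])
print(np.round(C,1))
P=np.array([onz(T,p,.010) for p in C]);cc=P.mean(0);print(P.round(4),np.linalg.norm(np.diff(P[[0,1,2,3,0]],axis=0),axis=1),cc)
ax=(P[0]+P[1]-P[2]-P[3]);ax/=np.linalg.norm(ax);print("board x",ax,"near_b",cc-.0825*ax)
E
```

```text
8.2 [0.61034887 0.21924106 0.0952588 ] [-0.7   1.01  0.45  0.99 -0.13  1.77 -1.11] 19.99986380338669 0.3416247626383897
edge 0 0.96
edge 1 0.19
edge 2 0.2
edge 3 0.2
[[307.  192.9]
 [381.1 201.5]
 [366.9 296.7]
 [292.1 284.8]]
[[ 0.7364 -0.0819  0.01  ]
 [ 0.719  -0.2786  0.01  ]
 [ 0.4674 -0.2459  0.01  ]
 [ 0.4926 -0.051   0.01  ]] [0.19746997 0.25366351 0.19656725 0.24572383] [ 0.60385892 -0.1643384   0.01      ]
board x [ 0.99187693 -0.12720125  0.        ] near_b [ 0.52202907 -0.1538443   0.01      ]
```

step_arm --pt "4 4 16 0.054 -0.054 0" --pt "4 4 16 0.054 -0.054 0" --pt "4 4 16 0.054 -0.054 0" --pt "4 4 16 0.054 -0.054 0" --pt "4 4 16 0.054 -0.054 0" --pt "4 4 16 0.054 -0.054 0" --pt "4 4 16 0.054 -0.054 0" --pt "4 4 16 0.054 -0.054 0" --pt "0 0 0 0 0 0"

```text
clock: 8.95
position: [0.6432, 0.2488, 0.2278]
ee_rot: [-2.904, -1.197, -0.018]
force: [0.8, -0.9, 1.2]
width: 0.34
gripper_force: 20.0
```

step_arm --pt "-4 -12 5 0 0 0" --pt "-8 -26 5 0 0 0" --pt "-8 -26 0 0 0 0" --pt "-8 -26 0 0 0 0" --pt "-8 -26 0 0 0 0" --pt "-8 -26 0 0 0 0" --pt "-8 -26 0 0 0 0" --pt "-8 -26 0 0 0 0" --pt "-8 -26 0 0 0 0" --pt "-8 -26 0 0 0 0" --pt "-8 -26 0 0 0 0" --pt "-8 -26 0 0 0 0" --pt "-8 -26 0 0 0 0" --pt "-8 -26 0 0 0 0" --pt "-8 -26 0 0 0 0" --pt "-8 -26 0 0 0 0" --pt "0 0 0 0 0 0" --pt "0 0 0 0 0 0"

```text
clock: 10.45
position: [0.5161, -0.1529, 0.2318]
ee_rot: [-2.904, -1.197, 0.004]
force: [-0.2, 0.6, -0.3]
width: 0.341
gripper_force: 20.0
```

```bash
python3 - <<'E'
from h import *
st=observe();R=Ro.from_rotvec(st["ee_rot"]).as_matrix();print(st["clock"],st["position"].round(4),R.round(3),st["joints"].round(2),st["gripper_force"],st["width"])
C=cal("wrist");im=cams.get_image("wrist")[:,:,::-1].copy();cv2.imwrite("pics/w5raw.png",im);np.savez("w5.npz",W=C[0],k=C[1:])
cv2.imwrite("pics/s5.png",cams.get_image("scene")[:,:,::-1])
bc=np.array([.604,-.164,0]);ax=np.array([.9919,-.1272,0]);ay=np.array([.1272,.9919,0])
for z,col in((.012,(0,255,0)),):
    q=proj(C,[bc+ax*a*.125+ay*b*.0975+[0,0,z] for a,b in((1,1),(1,-1),(-1,-1),(-1,1))]);cv2.polylines(im,[q.astype(np.int32)],True,col,1);print(q.round())
nb=bc-ax*.0825;print("px near_b",proj(C,nb+[0,0,.025]))
cv2.imwrite("pics/w5.png",np.hstack([im,cv2.resize(cv2.imread("pics/s5.png")[180:420,200:360],(160*2,480))])[:, :800])
E
```

```text
10.45 [ 0.5161 -0.1529  0.2318] [[ 0.71   0.705 -0.002]
 [ 0.705 -0.71  -0.   ]
 [-0.002 -0.001 -1.   ]] [-0.24  0.28  0.55  1.76 -0.16  1.16 -0.43] 20.00002294778824 0.3409839874785283
[[422.  13.]
 [510. 159.]
 [345. 276.]
 [249. 159.]]
px near_b [[326.02754984 202.0409467 ]]
```

View pics/w5.png

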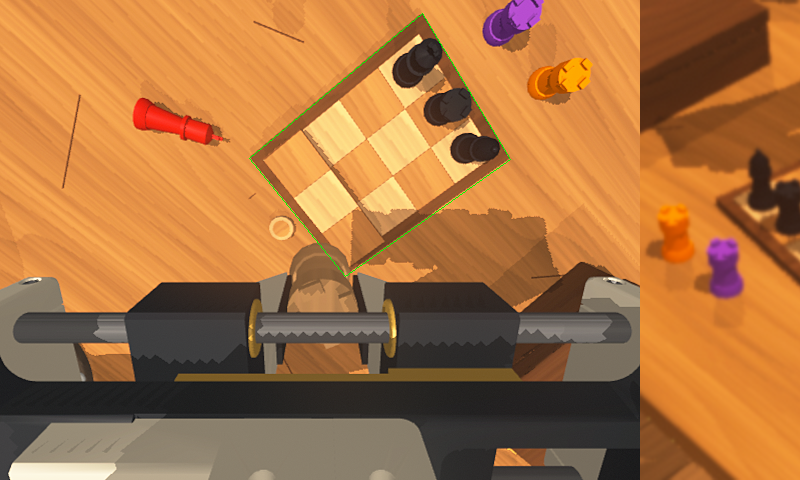

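The overlay fits the board closely, with the near-b square at (327,200). The dark rook stands on file b at (447,105) and the marker is at (281,228). The held rook is between the fingers at about (322,285). I'll check where its foot sits in the gripper numerically.

```bash
python3 - <<'E'
from h import *
st=observe();p=st["position"];d=np.load("w5.npz");C=(d["W"],*d["k"]);im=cv2.imread("pics/w5raw.png");hsv=cv2.cvtColor(im,cv2.COLOR_BGR2HSV)
a=np.linspace(0,6.283,60)[:,None]
for dz in(.007,.019):
    q=proj(C,p+[-.0023,-.0005,dz]+.018*np.hstack([np.cos(a),np.sin(a),0*a]));print("foot ring z+%g"%dz,q.min(0).round(),q.max(0).round())
for r in range(240,281,5): print(r,"V"," ".join("%3d"%v for v in hsv[r,280:364:3,2]),"\n    S"," ".join("%3d"%v for v in hsv[r,280:364:3,1]))
bc=np.array([.604,-.164,0]);ax=np.array([.9919,-.1272,0]);nb=bc-ax*.0825;print("near_b",nb,"move mm",1e3*(nb-(p+[-.0023,-.0005,0])))
E
```

```text
foot ring z+0.007 [288. 240.] [348. 296.]
foot ring z+0.019 [286. 246.] [350. 305.]
240 V 235 221 224 228 226 226 215 229 242 242 233 230 195 161 162 158 229 234 237 227 238 240 238 235 169 179 182 192 
    S 173 178 179 176 177 176 178 175 172 172 175 172 175 173 172 173 177 174 170 175 173 169 171 174 174 172 172 175
245 V 230 238 234 230 224 228 225 225 223 182 138 143 145 145 147 147 143 164 236 238 230 239 241 239 160 172 180 173 
    S 174 175 172 174 175 174 175 175 177 168 142 146 149 146 146 147 144 157 175 173 176 169 170 170 174 171 171 174
250 V 229 233 230 239 233 229 230 136 142 142 144 146 147 147 146 149 147 146 146 142 226 233 234 245 168 169 166 177 
    S 173 173 174 174 176 175 178 143 147 147 145 147 146 147 147 149 146 145 145 144 173 173 172 170 172 169 172 174
255 V 240 232 228 228 233 139 136 140 145 151 174 173 168 169 170 169 175 164 150 149 143 127 239 230 170 172 170 165 
    S 172 175 174 176 175 152 146 146 144 147 147 146 146 145 146 145 146 141 146 144 146 135 172 174 171 172 174 176
260 V 234 232 241 234 176 139 140 161 168 133 138 138 138 140 140 14
[... 513 characters left out ...]
30 231 236 
    S 169 170 175 169 142 143 143 143 143 143 143 145 143 143 141 143 143 143 144 145 145 142 145 139 175 175 177 174
275 V 140 146 140  70 135 232 130 128 127 128 130 134 134 133 133 133 135 133 125 125 127 133 233 165 194  68 138 143 
    S  58  66  58 120 145 146 143 143 143 141 143 145 141 140 142 142 145 144 141 143 141 144 143 145 171 124  59  66
280 V 145 147  82  66 132 172 129 127 126 126 133 149 135 125 175 175 176 197 139 119 125 127 126 205 184  61  76 145 
    S  69  66  93 124 141 142 142 141 144 142 142 142 140 143 143 144 142 145 143 141 141 143 140 167 168 117  87  65
near_b [ 0.52216825 -0.153506    0.        ] move mm [   7.1770616    -2.72050458 -231.83464727]
```

```bash
python3 - <<'E'
from h import *
for i in range(3):
    st=observe();C=cal("wrist")[0];o=-C[:3,:3].T@C[:3,3];print(st["clock"],st["position"].round(4),st["dq"].round(3),o.round(4))
    im=cams.get_image("wrist")
d=np.load("w5.npz")["W"];print(-d[:3,:3].T@d[:3,3])
cv2.imwrite("pics/w6raw.png",im[:,:,::-1])
a=cv2.imread("pics/w5raw.png",0)[:240].astype(np.float32);b=cv2.cvtColor(im,cv2.COLOR_RGB2GRAY)[:240].astype(np.float32);print(cv2.phaseCorrelate(a,b))
E
```

```text
10.55 [ 0.5173 -0.1503  0.2318] [-0.015 -0.005 -0.01  -0.003 -0.002 -0.004 -0.   ] [ 0.5691 -0.0988  0.4256]
10.6 [ 0.5176 -0.1499  0.232 ] [-0.01  -0.005 -0.004 -0.005  0.001 -0.004  0.   ] [ 0.5692 -0.0984  0.4258]
10.65 [ 0.5178 -0.1497  0.2321] [-0.005 -0.005  0.001 -0.001  0.001 -0.003  0.   ] [ 0.5693 -0.0982  0.4259]
[ 0.56823157 -0.10147258  0.42539364]
((0.78525596602816, 4.358948787759132), 0.7736347854137421)
```

step_arm --pt "0.5 -0.3 -10 0 0 0" --pt "0.6 -0.3 -15 0 0 0" --pt "0.6 -0.3 -15 0 0 0" --pt "0.6 -0.3 -15 0 0 0" --pt "0.6 -0.3 -15 0 0 0" --pt "0.6 -0.3 -15 0 0 0" --pt "0.6 -0.3 -15 0 0 0" --pt "0.6 -0.3 -15 0 0 0" --pt "0.6 -0.3 -15 0 0 0" --pt "0.6 -0.3 -15 0 0 0" --pt "0.6 -0.3 -15 0 0 0" --pt "0.6 -0.2 -10 0 0 0" --pt "0 0 -7 0 0 0" --pt "0 0 -5 0 0 0" --pt "0 0 0 0 0 0" --pt "0 0 0 0 0 0" --pt "0 0 0 0 0 0" --pt "0 0 0 0 0 0"

```text
clock: 12.2
position: [0.5254, -0.1547, 0.0515]
ee_rot: [2.902, 1.202, 0.004]
force: [0.2, -0.1, -0.7]
width: 0.341
gripper_force: 20.0
```

```bash
cat > o.py <<'E'
from h import *
st=observe();R=Ro.from_rotvec(st["ee_rot"]).as_matrix();print(st["clock"],st["position"].round(4),"z",R[:,2].round(4),st["force"].round(2),st["width"].__round__(3))
E
python3 o.py
```

```text
12.2 [ 0.5254 -0.1547  0.0515] z [ 2.8e-03  2.0e-04 -1.0e+00] [ 0.21 -0.14 -0.73] 0.341
```

step_arm --pt "-0.5 0.8 -3 0 0 0" --pt "0 0 -3 0 0 0" --pt "0 0 -3 0 0 0" --pt "0 0 -3 0 0 0" --pt "0 0 -2 0 0 0" --pt "0 0 0 0 0 0"

```text
clock: 12.7
position: [0.524, -0.1537, 0.0362]
ee_rot: [-2.902, -1.202, -0.001]
force: [0.4, 0.3, 0.4]
width: 0.344
gripper_force: 20.0
```

step_arm --pt "0 0 -1.5 0 0 0" --pt "0 0 -1.5 0 0 0" --pt "0 0 -1.5 0 0 0" --pt "0 0 0 0 0 0"

```text
clock: 13.03
position: [0.5242, -0.1537, 0.0321]
ee_rot: [2.902, 1.202, 0.002]
force: [-0.9, 0.2, 0.2]
width: 0.34
gripper_force: 20.0
```

step_arm --pt "0 0 -1.5 0 0 0" --pt "0 0 -1.5 0 0 0" --pt "0 0 0 0 0 0"

```text
clock: 13.28
position: [0.5243, -0.1537, 0.0291]
ee_rot: [2.902, 1.202, 0.002]
force: [-0.7, -0.8, -0.3]
width: 0.34
gripper_force: 20.0
```

step_arm --pt "0 0 -1.5 0 0 0" --pt "0 0 -1.5 0 0 0" --pt "0 0 0 0 0 0"

```text
clock: 13.53
position: [0.5242, -0.1535, 0.0271]
ee_rot: [-2.902, -1.202, -0.003]
force: [-4.5, 2.6, 11.8]
width: 0.344
gripper_force: 20.0
```

step_arm --pt "0 0 -1.5 0 0 0" --pt "0 0 -1.5 0 0 0" --pt "0 0 0 0 0 0"

```text
clock: 13.78
position: [0.524, -0.1529, 0.0249]
ee_rot: [-2.901, -1.202, -0.004]
force: [-9.0, 5.6, 25.5]
width: 0.339
gripper_force: 20.0
```

Contact at about z = 28 mm. I'll ease off to a light load, hold, then release.

step_arm --pt "0 0 2 0 0 0" --pt "0 0 2 0 0 0" --pt "0 0 0 0 0 0" --pt "0 0 0 0 0 0"

```text
clock: 14.12
position: [0.5245, -0.1539, 0.0273]
ee_rot: [2.902, 1.202, 0.003]
force: [-0.4, -0.7, -0.7]
width: 0.34
gripper_force: 20.0
```

```bash
python3 o.py; python3 - <<'E'
from h import *
C=cal("wrist");im=cams.get_image("wrist")[:,:,::-1];p=observe()["position"];cv2.imwrite("pics/w7raw.png",im)
hsv=cv2.cvtColor(im,cv2.COLOR_BGR2HSV);q=proj(C,p+[-.0023,-.0005,.007]+.018*np.array([[np.cos(t),np.sin(t),0] for t in np.linspace(0,6.28,60)]));print(q.min(0),q.max(0))
E
```

```text
14.1167 [ 0.5245 -0.1539  0.0273] z [ 1.9e-03  1.0e-04 -1.0e+00] [-0.37 -0.68 -0.7 ] 0.34
[289.84125026 243.9785428 ] [349.40737497 299.58727662]
```

step_arm --pt "0 0 -1 0 0 0" --pt "0 0 -1 0 0 0" --pt "0 0 0 0 0 0"

```text
clock: 14.42
position: [0.5243, -0.1538, 0.0251]
ee_rot: [2.902, 1.202, 0.002]
force: [-0.6, 0.5, -0.2]
width: 0.341
gripper_force: 20.0
```

step_arm --pt "0 0 -0.7 0 0 0" --pt "0 0 -0.7 0 0 0" --pt "0 0 0 0 0 0"

```text
clock: 14.67
position: [0.5244, -0.1539, 0.025]
ee_rot: [2.903, 1.201, 0.004]
force: [-4.8, 1.7, 16.6]
width: 0.337
gripper_force: 20.0
```

step_arm --pt "0 0 0 0 0 0" --pt "0 0 0.8 0 0 0" --pt "0 0 0 0 0 0" --pt "0 0 0 0 0 0"

```text
clock: 15.0
position: [0.5245, -0.1539, 0.025]
ee_rot: [2.902, 1.202, 0.003]
force: [-2.1, 0.7, 7.7]
width: 0.34
gripper_force: 20.0
```

step_arm --pt "0 0 0 0 0 0" --pt "0 0 0 0 0 0" --pt "0 0 0 0 0 0" --gripper 0.4

```text
clock: 15.25
position: [0.5244, -0.1538, 0.0245]
ee_rot: [2.902, 1.202, 0.002]
force: [-0.1, -0.2, 0.6]
width: 0.401
gripper_force: 0.0
```

step_arm --pt "0 0 0 0 0 0" --pt "0 0 0 0 0 0" --pt "0 0 0 0 0 0" --pt "0 0 0 0 0 0" --gripper 0.65

```text
clock: 15.58
position: [0.5244, -0.1538, 0.0247]
ee_rot: [2.902, 1.202, 0.002]
force: [0.5, 0.0, -0.1]
width: 0.629
gripper_force: 0.0
```

step_arm --pt "0 0 5 0 0 0" --pt "0 0 10 0 0 0" --pt "0 0 15 0 0 0" --pt "0 0 15 0 0 0" --pt "0 0 20 0 0 0" --pt "0 0 20 0 0 0" --pt "0 0 20 0 0 0" --pt "0 0 20 0 0 0" --pt "0 0 0 0 0 0" --pt "0 0 0 0 0 0" --pt "0 0 0 0 0 0" --pt "0 0 0 0 0 0"

```text
clock: 16.58
position: [0.5237, -0.1535, 0.1491]
ee_rot: [-2.902, -1.202, -0.001]
force: [-0.8, -0.4, -0.4]
width: 0.651
gripper_force: 0.0
```

```bash
python3 o.py; python3 - <<'E'
from h import *
import re
C=cal("wrist");im=cams.get_image("wrist")[:,:,::-1].copy();cv2.imwrite("pics/w8raw.png",im);np.savez("w8.npz",W=C[0],k=C[1:])
nb=np.array([.5222,-.1535,.035]);e=np.array([[1,0,0],[0,1,0],[0,0,1.]])
prof=[(0,.018),(.012,.018),(.014,.0135),(.036,.0125),(.038,.016),(.052,.016)];a=np.linspace(0,6.283,33)[:,None]
def sil(f,ax):
    m=np.zeros((480,640),np.uint8);e1=np.cross(ax,[0,1,0]);e2=np.cross(ax,e1)
    g=[proj(C,f+h*ax+r*(np.cos(a)*e1+np.sin(a)*e2)).astype(np.float32) for h,r in prof]
    for p,q in zip(g,g[1:]): cv2.fillConvexPoly(m,cv2.convexHull(np.vstack([p,q])).astype(np.int32),1)
    return m
m=sil(nb,e[2]);ys,xs=np.where(m);print("pred bbox",xs.min(),xs.max(),ys.min(),ys.max(),"drum",proj(C,nb+[0,0,.052]))
g=cv2.Canny(cv2.GaussianBlur(im,(3,3),0),40,120);dt=cv2.distanceTransform(255-g,cv2.DIST_L2,3)
from scipy.optimize import minimize
def cost(x):
    ax=np.array([x[2]*.01,x[3]*.01,1]);ax/=np.linalg.norm(ax);mm=sil(nb+[x[0]*1e-3,x[1]*1e-3,0],ax);c=max(cv2.findContours(mm,cv2.RETR_EXTERNAL,cv2.CHAIN_APPROX_NONE)[0],key=len)[:,0]
    return np.minimum(dt[c[:,1],c[:,0]],6).mean()
for x0 in([0,0],[5,0],[-5,0],[0,5],[0,-5]):
    r=minimize(cost,x0+[0,0],method="Nelder-Mead",options=dict(initial_simplex=[x0+[0,0]]+[list(np.array(x0+[0,0])+3*np.eye(4)[i]) for i in range(4)]));print(r.x.round(1),round(r.fun,2))
E
```

```text
16.5833 [ 0.5237 -0.1535  0.1491] z [ 3.e-04  5.e-04 -1.e+00] [-0.82 -0.39 -0.43] 0.651
pred bbox 300 340 205 258 drum [[320.52291081 239.24386516]]
[ 0.9 -1.1  1.6 -0.4] 0.45
[ 1.3 -1.2  4.3  3.5] 0.84
[-1.8 -4.1  0.7  1.6] 0.84
[-0.1 12.3  3.6 -6.3] 1.74
[ 1.2 -1.3 -1.1 -0. ] 0.35
```

The rook stands upright within about 2 mm of the square's centre, and the gripper is clear.

```bash
python3 -c "
from cell import job
print(job.sign_off())"
```

```text
the job is handed in; nothing more can be done
None
```

I moved the pale rook from the tote to the near square of file b (the marked file) and handed the job in. In the last wrist-camera check it stood upright about 2 mm from the square's centre with the gripper clear; I don't have the judge's verdict.

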